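Mirror the phones into the pick-up rack

TASK

Move all four phones from the grey intake rack to the orange pick-up rack in reverse order: the phone now at the left end of the grey rack goes to the right end of the orange one, its neighbour to the slot next to that, and so on, so that the row is mirrored. Leave each phone standing on its long edge right down in its own slot, let no phone fall over on the way, and do not disturb the mug, the screwdriver or the jar.

Things in the scene. Friction and masses are not known exactly. Their poses are not given: they have to be found in the camera images.
- phone_blue: Thick rugged phone in a blue case with a black screen, 150 x 20 x 74 mm (length x, thickness y, height z), 0.3 kg, standing on its long edge in a slot of the grey rack (which slot varies). Origin: centre of its underside; z up. Take it from above across its 20 mm thickness, by the upper part at mid-length; the next phone is 40 mm away, so open the fingers only a little.
- phone_yellow: Thick rugged phone in a yellow case with a black screen, 150 x 20 x 74 mm (length x, thickness y, height z), 0.3 kg, standing on its long edge in a slot of the grey rack (which slot varies). Origin: centre of its underside; z up. Take it from above across its 20 mm thickness, by the upper part at mid-length; the next phone is 40 mm away, so open the fingers only a little.
- phone_red: Thick rugged phone in a red case with a black screen, 150 x 20 x 74 mm (length x, thickness y, height z), 0.3 kg, standing on its long edge in a slot of the grey rack (which slot varies). Origin: centre of its underside; z up. Take it from above across its 20 mm thickness, by the upper part at mid-length; the next phone is 40 mm away, so open the fingers only a little.
- phone_white: Thick rugged phone in a white case with a black screen, 150 x 20 x 74 mm (length x, thickness y, height z), 0.3 kg, standing on its long edge in a slot of the grey rack (which slot varies). Origin: centre of its underside; z up. Take it from above across its 20 mm thickness, by the upper part at mid-length; the next phone is 40 mm away, so open the fingers only a little.
- intake_rack: Grey rack, fixed, 190 (x, along the slots) x 274 mm (y, along the row), left or right of the orange one; holds the phones at the start. Origin: centre of its underside, z up. Slot centres at x = 0, y = -90, -30, 30, 90 mm; slot floor 6 mm above the origin, 26 mm clear between ridges, 174 mm between 10 mm end lips. Ridges: upright to 24 mm above the origin, 45 degree roof to 41 mm, only at |x| = 33 to 67 mm.
- pickup_rack: Orange rack, fixed, empty at the start, of exactly the same shape, origin, axes and slots as the grey one, beside it, the two rows nearly in one line, x pointing away from the robot in both, turned 0.25 rad at most. Slot centres at x = 0, y = -90, -30, 30, 90 mm; slot floor 6 mm above the origin; the slot mouths funnel out to 60 mm.
- mug: Bystander: white mug, 80 mm across, 90 mm high, standing to the left of the racks. Origin: centre of its underside.
- screwdriver: Bystander: screwdriver with an orange handle, 170 mm long, lying beyond the racks. Origin: under its middle; x from handle to tip.
- jar: Bystander: small glass jar with a blue cap, 56 mm across, 60 mm high, standing to the right of the racks. Origin: centre of its underside.
There are look-alikes about, which are no part of the job. Several things have the shape of the phone_yellow; the one meant has the colours described above.

How it is judged:
By the outcome, as a careful person would: the job done as asked, in the order asked, and still so for the second after the job is handed in, with the robot touching nothing.
It also fails if it takes over 109 s, if anything falls off the work surface, if the arm or the gripper's body presses on something with over 40 N, if the wrist force passes 120 N, or if a joint passes its speed limit or range.

ROBOT

A 6-joint arm with a two-finger parallel gripper is mounted at the origin on the work surface. World frame = base frame: x ahead of the robot, y to its left, z up, the work surface at z = 0. Lengths are in m, angles in rad, forces in N, time in s.
With the tool pointing down it reaches from about 0.35 to 0.775 m from the base axis. Payload 7.3 kg.
Tool frame: the origin (TCP) lies midway between the tips of the shut fingers; the grasp point (between the pads) lies 19 mm behind it; z points along the fingers, y is the line along which they close (so a half turn about z gives the same grasp; the last joint's range is limited). The gripper opens to 92 mm and grips with 3 to 60 N. Pads are 19 mm wide; open, the fingers measure 130 mm over their backs; the gripper's body (75 mm by 190 mm) begins 47 mm behind the grasp point.
Start: joints at [1.029, 0.342, 1.524, -0, 1.275, -0.146], TCP at [0.202, 0.484, 0.227] pointing down, gripper open.
Joint ranges: [-2.53, 2.53], [-0.77, 2.02], [0.04, 2.7], [-1, 4.14], [0.28, 2.66], [-3.11, 3.11]. Speed limits (rad/s): [2.57, 2.57, 3.14, 3.14, 3.14, 3.14].

INTERFACE

Orientations are given as [roll, pitch, yaw] about the fixed x, y, z axes, in that order (R = Rz(yaw) Ry(pitch) Rx(roll)).
In Python, from cell import monitor, vision, workorder gives the robot as it stands.
- The arm moves only by the tool move_arm, never from a script. Its argument "rows" is a list of rows, each a list of 5 numbers: the shift along the world's x, y, z in mm, then the turn about the world's z in rad, then the closure, from -1 (fully open) to 1 (shut). A call has 1 to 12 rows; each row shifts and turns the commanded pose from where the row before left it; what a row does not reach is not made up. A row lasts 1/10 s, in which the tool goes at most 50 mm and 8.59 degrees, less where a joint would pass 70% of its speed; a pose out of reach is approached as far as the arm can. A call is refused whole if a number of a shift passes 50 or a number of a turn 0.15, either way. A call with a gripper value outside its range is refused whole. The fingers move at their own pace and stop on an object; "newtons" is the grip in N (left out, the last holds). Time passes only in rows, so rows that do not move let the fingers close. It gives the time, the measured TCP pose, the force, the opening and the grip force at its end, in the units of the state.
- monitor.observe(): the state, without advancing time (a new reading comes with each control period).
- vision.read_camera(name): name is "scene" or "top" or "wrist"; returns the picture (420x560x3 uint8, red, green, blue); there is no depth.
- vision.get_calibration(name): a dict with "K" (3x3 intrinsics, pixels), "k1" (the pictures are not rectified: a ray, as slopes to the right and down, at radius r is drawn at 1 + k1 r^2 times it, then the intrinsics apply), "T" (4x4, takes a point from camera to world coordinates); the wrist camera has in their place "mount" (4x4, takes a point from camera to tool coordinates, whose origin is the TCP and whose axes are the flange's). Camera axes: x right, y up, looking along -z (the intrinsics and any distortion apply to the point x, -y, -z); pixel columns grow to the right and rows downward; lengths in m; the calibration is good to about 2 mm. A picture is of the moment at which its call begins: read the wrist's pose just before it. get_calibration takes no time and is no camera call.
- workorder.hand_in(): hands the job in; it is judged then, once.
The state is a dict: "time": time; "qpos": joint angles; "qvel": joint speeds; "joint_efforts": joint torques, N m; "tool_pos": TCP position; "tool_rot": TCP orientation; "contact_force": force on the tool from outside, world axes, zero at the start; "torque": the same for the moment, N m; "opening": finger opening in m; "grip_force": force on a finger pad.
Only numpy, scipy, OpenCV 4.12 (cv2) and the standard library are available. Lean on these libraries where they do the work, as an engineer would, in place of code of your own. Each camera call takes 0.05 s, during which the arm holds its last target. There are 200 camera calls.

## Working session

There is one attempt and no reset: what is moved stays moved. The work goes in short steps, Python scripts to look and compute and a tool call to move; the robot and the scene stay as the last step left them, time stands still between calls to the robot, and variables do not carry over. Pictures are saved under pics/ and viewed, at most 14 in all, crops included, and the job is handed in when it is done.

Besides the shell and the picture viewer there is one more tool, called after "Call:" by a JSON object that holds its "method" and its "body". move_arm: Moves the arm, as the interface text tells. Its arguments: {"type":"object","properties":{"rows":{"type":"array","items":{"type":"array","items":{"type":"number"}}},"newtons":{"type":"number"}},"required":["rows"]}

```bash
ls; mkdir -p pics; python3 - <<'E'
from cell import monitor, vision
import cv2
for n in("scene","top"):
    im=vision.read_camera(n); cv2.imwrite(f"pics/{n}0.png",im[:,:,::-1]); c=vision.get_calibration(n); print(n,c)
print(vision.get_calibration("wrist")); print(monitor.observe())
E
```

```text
pics
scene {'K': array([[390.77807919,   0.        , 277.36856299],
       [  0.        , 390.77807919, 210.58166769],
       [  0.        ,   0.        ,   1.        ]]), 'k1': 0.009279207586748908, 'T': array([[ 0.87218428, -0.29515591,  0.39009944,  1.00589424],
       [ 0.48884647,  0.49656451, -0.71725367, -0.83172267],
       [ 0.01799212,  0.81627611,  0.57738168,  0.73255764],
       [ 0.        ,  0.        ,  0.        ,  1.        ]])}
top {'K': array([[435.7463288 ,   0.        , 278.64152362],
       [  0.        , 435.7463288 , 210.37906923],
       [  0.        ,   0.        ,   1.        ]]), 'k1': -0.007437299322387064, 'T': array([[ 0.01030127,  0.98430376, -0.17618169,  0.27601565],
       [-0.9999218 ,  0.00889052, -0.00879486, -0.01810082],
       [-0.00709046,  0.17625851,  0.98431837,  1.49900168],
       [ 0.        ,  0.        ,  0.        ,  1.        ]])}
{'K': array([[327.68434009,   0.        , 274.62156048],
       [  0.        , 327.68434009, 209.4892754 ],
       [  0.        ,   0.        ,   1.        ]]), 'k1': -0.04973566927250318, 'mount': array(
[... 336 characters left out ...]
{'time': 0.1, 'qpos': array([ 1.02901034e+00,  3.42653984e-01,  1.52490929e+00,  1.20652982e-05,
        1.27541938e+00, -1.45973924e-01]), 'qvel': array([-6.81643454e-04,  1.55481962e-04, -1.65889937e-03, -3.18660886e-06,
        1.14011048e-03,  6.93827031e-04]), 'joint_efforts': array([ 9.72886191e-04, -4.32004201e+01, -2.44694334e+01,  7.18441280e-02,
        5.27125492e-02, -3.74971717e-05]), 'tool_pos': array([0.20219179, 0.48410965, 0.22611824]), 'tool_rot': array([-3.14021912e+00, -2.13599003e-04,  2.74577693e+00]), 'contact_force': array([-0.12365533, -0.49124508, -0.36557995]), 'torque': array([0.02307935, 0.0007549 , 0.02252874]), 'grip_force': 0.0, 'opening': 0.09191823209386268}
```

View pics/scene0.png

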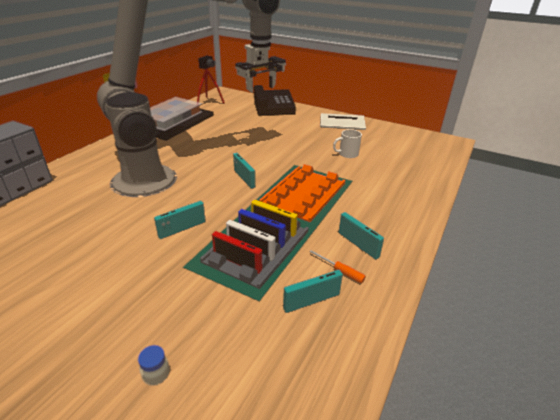

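View pics/top0.png

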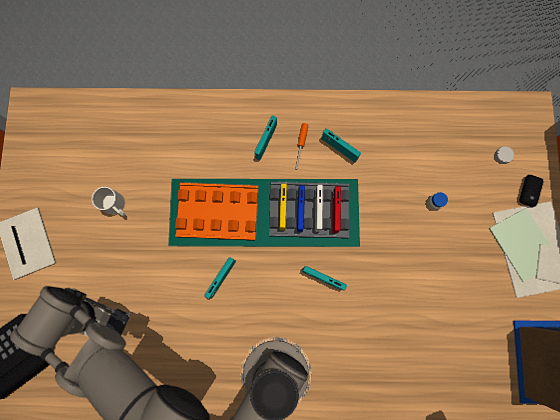

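The scene picture shows the four phones standing in the grey rack on the right: yellow (275,215), blue (262,225), white (250,240), red (237,250). The orange rack is on the left. In the top view the row from left to right is yellow (283,206), blue (300,208), white (319,208), red (337,209).

Candidates for the yellow phone are the yellow one at (283,206) and the teal look-alikes at (265,138), (340,146), (220,278) and (324,279). Only (283,206) is yellow, so I choose that one.

```bash
cat > h.py <<'E'
import numpy as np, cv2
from scipy.spatial.transform import Rotation as R
from cell import monitor, vision
def cam(n, st=None):
    c=vision.get_calibration(n)
    if n=="wrist":
        T=np.eye(4);T[:3,:3]=R.from_euler('xyz',st['tool_rot']).as_matrix();T[:3,3]=st['tool_pos'];T=T@c['mount']
    else: T=c['T']
    return c['K'],c['k1'],T
def cast(C,px,z):
    K,k1,T=C
    u=cv2.undistortPoints(np.float64(px).reshape(-1,1,2),K,np.array([k1,0,0,0,0.]))[:,0]
    d=np.c_[u[:,0],-u[:,1],-np.ones(len(u))]@T[:3,:3].T
    return T[:3,3]+d*((z-T[2,3])/d[:,2])[:,None]
def proj(C,P):
    K,k1,T=C
    p=(np.float64(P).reshape(-1,3)-T[:3,3])@T[:3,:3]*[1,-1,-1]
    s=p[:,:2]/p[:,2:]; s=s*(1+k1*(s**2).sum(1,keepdims=True))
    return s*[K[0,0],K[1,1]]+K[:2,2]
def masks(im):
    h,s,v=[a.astype(int) for a in cv2.split(cv2.cvtColor(im,cv2.COLOR_RGB2HSV))]
    return dict(yellow=(h>20)&(h<34)&(s>190)&(v>80),blue=(h>112)&(h<128)&(s>120)&(v>60),
      red=((h<4)|(h>174))&(s>150)&(v>60),white=(s<40)&(v>150),orange=(h>=5)&(h<14)&(s>200)&(v>120))
def comps(m,amin):
    n,l,st,c=cv2.connectedComponentsWithStats(m.astype(np.uint8))
    return [(st[i,4],c[i],cv2.findNonZero((l==i).astype(np.uint8))[:,0]) for i in range(1,n) if st[i,4]>=amin]
def look(n,name):
    st=monitor.observe(); im=vision.read_camera(n); cv2.imwrite(f"pics/{name}.png",im[:,:,::-1]); return im,cam(n,st),st
E
python3 - <<'E'
from h import *
im=cv2.imread("pics/top0.png")[:,:,::-1].copy(); C=cam("top")
for k,m in masks(im).items():
    for a,c,pts in comps(m,25):
        if not(160<c[0]<370 and 170<c[1]<250): continue
        z=.03 if k=="orange" else .08
        W=cast(C,pts,z)[:,:2]; r=cv2.minAreaRect((W*1000).astype(np.float32))
        print(k,a,c.round(1),np.round(cast(C,[c],z)[0,:2],4),np.round(r[0],1),np.round(r[1],1),round(r[2],1))
cv2.imwrite("pics/crop0.png",cv2.resize(im[165:255,160:370],None,fx=3.8,fy=3.8,interpolation=cv2.INTER_CUBIC)[:,:,::-1])
E
```

```text
yellow 250 [282.7 207.2] [ 0.5409 -0.0187] [543.9 -18.6] [ 19.5 152.3] 88.7
blue 257 [300.8 207.6] [ 0.5401 -0.0787] [539.3 -78.5] [ 20.  155.5] 88.4
red 306 [336.8 210.6] [ 0.5311 -0.1976] [ 537.1 -195.1] [ 26.4 155.3] 89.2
white 221 [319.3 206.7] [ 0.5436 -0.1399] [ 544.9 -140.7] [ 16.7 145.1] 89.7
orange 3982 [216.8 211.3] [0.534  0.2071] [536.6 208.8] [273.2 187.7] 88.2
```

View pics/crop0.png

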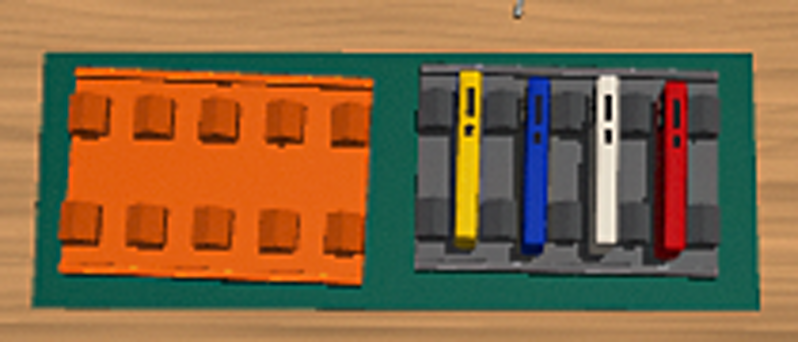

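The crop confirms that the yellow-cased phone is at the left end of the grey rack (crop (467,160)), followed by blue (536,165), white (605,160) and red (675,165). The orange rack is empty and slightly turned. Next I move over both racks for a close wrist view.

Call:
{"method": "move_arm", "body": {"rows": [[28,-37,2,0.036,0.17],[28,-37,2,0.036,0.17],[28,-37,2,0.036,0.17],[28,-37,2,0.036,0.17],[28,-37,2,0.036,0.17],[28,-37,2,0.036,0.17],[28,-37,2,0.036,0.17],[28,-37,2,0.036,0.17],[28,-37,2,0.036,0.17],[28,-37,2,0.036,0.17],[28,-37,2,0.036,0.17],[0,0,0,0,0.17]], "newtons": 25}}

```text
time: 1.3
tool_pos: [0.513, 0.0731, 0.2481]
tool_rot: [-3.14, 0.001, 3.137]
contact_force: [-0.2, 0.1, -0.2]
opening: 0.0381
grip_force: 0.0
```

```bash
python3 - <<'E'
from h import *
im,C,st=look("wrist","w1"); print(st['tool_pos'],st['tool_rot'],st['opening'],st['time'])
E
```

```text
[0.51304605 0.07310658 0.24814435] [-3.14017758e+00  7.34893335e-04  3.13738146e+00] 0.038075792558952846 1.3
```

View pics/w1.png

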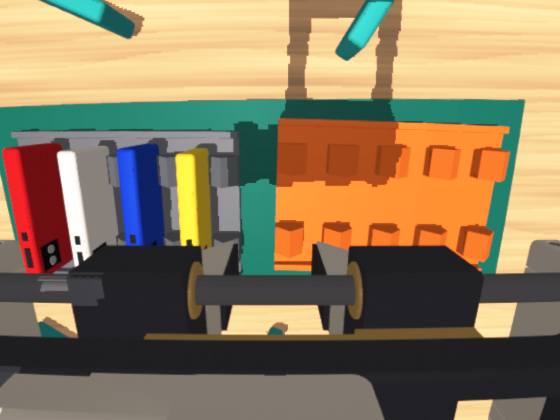

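The wrist view is upside down: image up is toward the robot and left is -y. The red (30,200), white (85,200), blue (140,190) and yellow (195,190) phones are on the left, and the orange rack's near lip runs from (280,122) to (505,128). The gripper hides the far part, so I'll move further out.

Call:
{"method": "move_arm", "body": {"rows": [[35,0,5,0.0,0.17],[35,0,5,0.0,0.17],[35,0,5,0.0,0.17],[0,0,0,0,0.17]]}}

```text
time: 1.75
tool_pos: [0.6176, 0.0785, 0.2626]
tool_rot: [3.141, 0.0, -3.141]
contact_force: [0.0, 0.6, 0.3]
opening: 0.0381
grip_force: 0.0
```

```bash
python3 - <<'E'
from h import *
im,C,st=look("wrist","w2"); print(st['tool_pos'],st['tool_rot'],st['opening'],st['time'])
E
```

```text
[0.61755212 0.07854313 0.26260178] [ 3.14120782e+00  1.55353316e-04 -3.14091529e+00] 0.03812862706725914 1.75
```

View pics/w2.png

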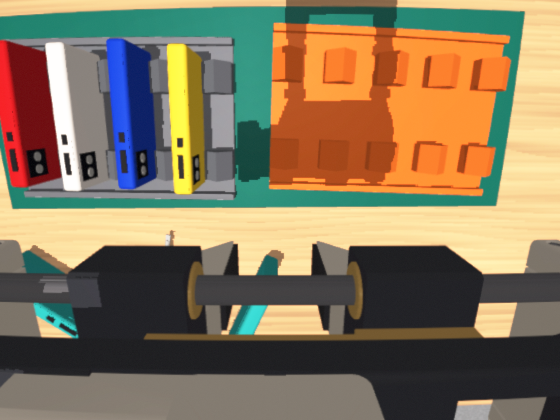

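```bash
python3 - <<'E'
from h import *
im=cv2.imread("pics/w2.png")
c=im[15:210,258:518]; c=cv2.convertScaleAbs(c,alpha=1.0)
g=c[:,:,1].astype(float)+0.5*c[:,:,2]; g=cv2.createCLAHE(4,(4,4)).apply(cv2.normalize(g,None,0,255,cv2.NORM_MINMAX).astype(np.uint8))
cv2.imwrite("pics/w2c.png",cv2.resize(g,None,fx=3,fy=3,interpolation=cv2.INTER_CUBIC))
from cell import monitor
st=dict(tool_pos=np.array([0.61755212,0.07854313,0.26260178]),tool_rot=np.array([3.14120782,1.55353316e-04,-3.14091529]))
C=cam("wrist",st); rgb=im[:,:,::-1].copy()
for k,m in masks(rgb).items():
    for a,cc,pts in comps(m,150):
        if cc[1]>215: continue
        r=cv2.minAreaRect(pts.astype(np.float32)); print(k,a,cc.round(1),[np.round(x,1) for x in r], cast(C,[cc],.08)[0,:2].round(4))
E
```

```text
yellow 1999 [193.4 113.2] [array([193.7, 118.7]), array([148.2,  17.4]), np.float64(87.7)] [ 0.5393 -0.003 ]
blue 5454 [130.8 109. ] [array([132.7, 112.1]), array([151.5,  43.7]), np.float64(85.3)] [ 0.5346 -0.0662]
red 6267 [ 26.2 111.2] [array([ 25.5, 111.5]), array([148.2,  52.8]), np.float64(82.7)] [ 0.5348 -0.1769]
white 543 [179.7  39.8] [array([177.,  40.]), array([106.,   6.]), np.float64(-0.0)] [ 0.471  -0.0125]
white 2726 [ 62.9 112.5] [array([ 62.9, 115.8]), array([151.5,  20.2]), np.float64(83.2)] [ 0.5369 -0.1375]
white 356 [216.8  52. ] [array([210.5,  54. ]), array([41., 14.]), np.float64(0.0)] [0.4823 0.0228]
white 305 [166.2 120.7] [array([165.9, 120. ]), array([50.3,  6.5]), np.float64(87.1)] [ 0.5465 -0.031 ]
white 1091 [222.1 120.1] [array([221.9, 120.8]), array([52.1, 21.2]), np.float64(88.8)] [0.5462 0.0256]
white 235 [158.3 184.8] [array([155.7, 183.9]), array([33. ,  9.8]), np.float64(2.7)] [ 0.6123 -0.0448]
white 341 [217.3 185.8] [array([215. , 185.5]), array([11., 36.]), np.float64(90.0)] [0.6135 0.0179]
white 408 [186.3 195.9] [array([177. , 195.9]), array([110.1,   5. ]), np.float64(0.9)] [ 0.6244 -0.0157]
orange 14747 [341.3 118.6] [array([387.8, 107.4]), array([232.3, 160.4]), np.float64(1.7)] [0.5446 0.1455]
orange 1152 [339.2  66. ] [array([339.2,  65.2]), array([32.8, 37.1]), np.float64(2.9)] [0.4949 0.1412]
orange 1291 [440.8  71.3] [array([440.8,  70.8]), array([36.6, 39. ]), np.float64(7.4)] [0.4982 0.2422]
orange 1246 [488.8  74.2] [array([489. ,  73.7]), array([39. , 36.4]), np.float64(2.9)] [0.4996 0.2917]
orange 1138 [428.7 157.1] [array([428.8, 156.7]), array([34.9, 34.5]), np.float64(8.1)] [0.5826 0.2394]
orange 1079 [474.3 159. ] [array([474.7, 158.4]), array([34.8, 34. ]), np.float64(7.6)] [0.5842 0.2889]
```

View pics/w2c.png

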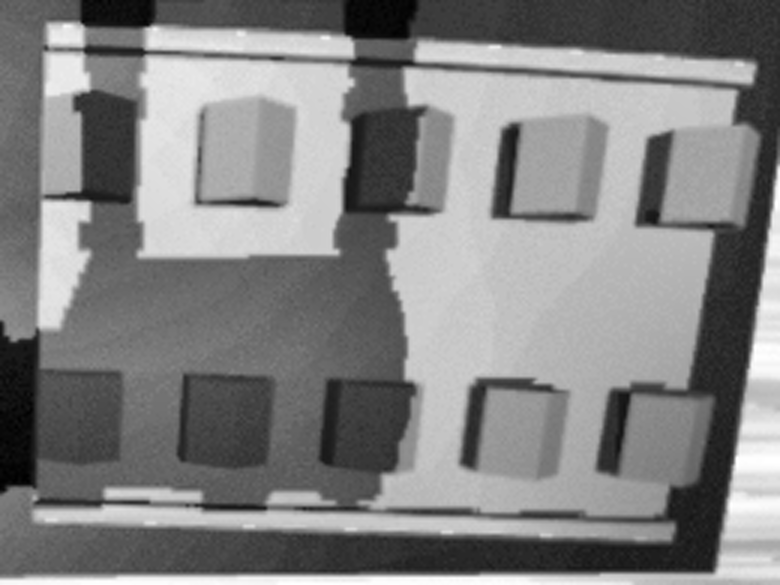

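The crop shows the roof peaks of the orange ridges: near row at crop (258,151), (584,169) and (735,178), far row at (547,433) and (693,440). The lip corners are at (45,22), (755,60), (34,520) and (673,541).

```bash
cat > m.py <<'E'
from h import *
im=cv2.imread("pics/w2.png")[:,:,::-1].copy()
C=cam("wrist",dict(tool_pos=np.array([0.61755212,0.07854313,0.26260178]),tool_rot=np.array([3.14120782,1.55353316e-04,-3.14091529])))
print("cam",C[2][:3,3].round(4))
o=lambda a:np.array(a)/3.+[258-1/3,15-1/3]
def fit(W,L):
    L=np.array(L,float);W=W[:,:2]*1000;a=L-L.mean(0);b=W-W.mean(0)
    t=np.arctan2((a[:,0]*b[:,1]-a[:,1]*b[:,0]).sum(),(a*b).sum());Rm=np.array([[np.cos(t),-np.sin(t)],[np.sin(t),np.cos(t)]])
    c=W.mean(0)-Rm@L.mean(0); return t,c,Rm,W-(L@Rm.T+c)
for z in(.041,.045):
    t,c,Rm,res=fit(cast(C,o([(258,151),(584,169),(735,178),(547,433),(693,440)]),z),[(-50,-60),(-50,60),(-50,120),(50,60),(50,120)])
    print("peaks",z,round(t,4),c.round(1),"res",res.round(1).tolist())
    for y in(-90,-30,30,90): print(" slot",y,(Rm@[0,y]+c).round(1))
for z in(.01,.02,.03):
    t,c,_,res=fit(cast(C,o([(45,22),(755,60),(34,520),(673,541)]),z),[(-95,-137),(-95,137),(95,-137),(95,137)]); print("lips",z,round(t,4),c.round(1),res.round(1).tolist())
M=masks(im)
for k in("yellow","blue","white","red"):
    a,cc,p=[q for q in comps(M[k],400) if q[1][0]<205 and 100<q[1][1]<125 and not(k=="white" and q[1][0]>100)][0]
    rows=np.arange(p[:,1].min()+8,p[:,1].max()-8)
    Lp=np.array([(p[p[:,1]==r,0].min()-.5,r) for r in rows if (p[:,1]==r).any()])
    W=cast(C,Lp,.08)[:,:2]*1000; s,b=np.polyfit(W[:,0],W[:,1],1)
    e=cast(C,[(cc[0],p[:,1].min()-.5),(cc[0],p[:,1].max()+.5)],.08)[:,0]*1000; xm=e.mean()
    print(k,"x ends",e.round(1),"mid",round(xm,1),"y",round(s*xm+b+10,1),"angle",round(np.arctan(s),4))
E
python3 m.py
```

```text
cam [0.5462 0.0783 0.4201]
peaks 0.041 -0.0222 [539.4 212.2] res [[-0.1, -0.2], [1.4, 0.6], [1.6, -1.0], [-1.8, 0.5], [-1.0, 0.1]]
 slot -90 [537.4 122.3]
 slot -30 [538.7 182.3]
 slot 30 [540.  242.2]
 slot 90 [541.4 302.2]
peaks 0.045 -0.0222 [539.5 210.2] res [[0.3, 1.1], [1.8, 0.6], [2.0, -1.7], [-2.4, 0.5], [-1.6, -0.6]]
 slot -90 [537.5 120.2]
 slot -30 [538.9 180.2]
 slot 30 [540.2 240.2]
 slot 90 [541.5 300.2]
lips 0.01 -0.0277 [537.8 213.2] [[-1.8, -2.6], [-1.6, 2.0], [1.2, -2.2], [2.2, 2.7]]
lips 0.02 -0.0277 [538.  209.9] [[0.7, 0.7], [0.7, -1.4], [-1.1, 1.3], [-0.3, -0.6]]
lips 0.03 -0.0277 [538.2 206.6] [[3.1, 4.1], [2.9, -4.9], [-3.3, 4.8], [-2.7, -4.0]]
yellow x ends [475.3 621.8] mid 548.6 y -1.1 angle -0.0215
blue x ends [468.1 616.2] mid 542.2 y -77.1 angle -0.028
white x ends [468.9 618.2] mid 543.5 y -138.3 angle -0.0186
red x ends [466.5 613.6] mid 540.1 y -194.8 angle -0.1115
```

Orange slots, right to left, are at about (537.5,121), (539,181), (540,241) and (541.5,301) mm. The phones are at y ≈ -17.5, -77.5, -138.5 and -198, and both racks are turned about -0.025 rad. I'll hover over the yellow phone now.

Call:
{"method": "move_arm", "body": {"rows": [[-18,-24,-30,-0.006,0.17],[-18,-24,-30,-0.006,0.17],[-18,-24,-30,-0.006,0.17],[-17,-23,-30,-0.006,0.17],[0,0,0,0,0.17],[0,0,0,0,0.17]]}}

```text
time: 2.4
tool_pos: [0.5432, -0.0168, 0.144]
tool_rot: [3.141, -0.001, 3.117]
contact_force: [-0.5, -0.1, 0.7]
opening: 0.0381
grip_force: 0.0
```

```bash
python3 - <<'E'
from h import *
im,C,st=look("wrist","w3"); print(st['tool_pos'],st['tool_rot'],st['time'])
E
```

```text
[ 0.54324377 -0.01682618  0.14403853] [ 3.14088555e+00 -9.01065170e-04  3.11729275e+00] 2.4
```

View pics/w3.png

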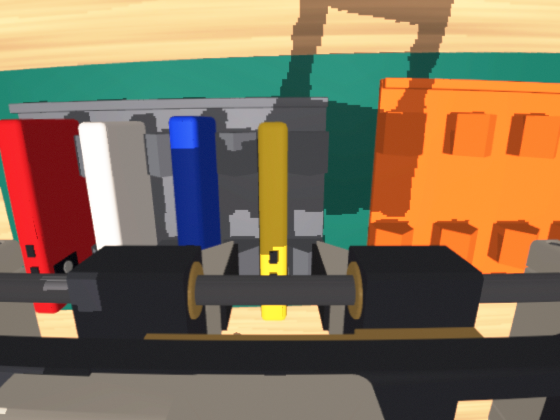

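The yellow phone (273,200) lies midway between the finger faces at columns 237 and 312. Now I descend, grip and lift.

Call:
{"method": "move_arm", "body": {"rows": [[2,0,-35,0,0.17],[1,0,-35,0,0.17],[0,0,-29,0,0.17],[0,0,0,0,0.17],[0,0,0,0,1],[0,0,0,0,1],[0,0,0,0,1],[0,0,0,0,1]], "newtons": 30}}

```text
time: 3.25
tool_pos: [0.5489, -0.0175, 0.0468]
tool_rot: [-3.141, 0.004, 3.118]
contact_force: [-0.1, 1.2, 7.1]
opening: 0.0198
grip_force: 30.0
```

Call:
{"method": "move_arm", "body": {"rows": [[0,0,15,0,1],[0,0,30,0,1],[0,0,40,0,1],[0,0,15,0,1],[-2,30,0,0,1],[-3,40,0,0,1],[-3,40,0,0,1],[-2,28,0,-0.002,1],[0,0,0,0,1],[0,0,0,0,1]]}}

```text
time: 4.25
tool_pos: [0.5372, 0.1208, 0.145]
tool_rot: [-3.141, 0.0, 3.117]
contact_force: [0.7, 0.4, -2.7]
opening: 0.0199
grip_force: 30.0
```

```bash
python3 - <<'E'
from h import *
im,C,st=look("wrist","w4"); print(st['tool_pos'],st['tool_rot'],st['time'],st['opening'],st['contact_force'])
E
```

```text
[0.53715051 0.12077321 0.14496091] [-3.14127480e+00  9.84528343e-05  3.11740697e+00] 4.25 0.01985044113362804 [ 0.67919959  0.35039926 -2.73464724]
```

View pics/w4.png

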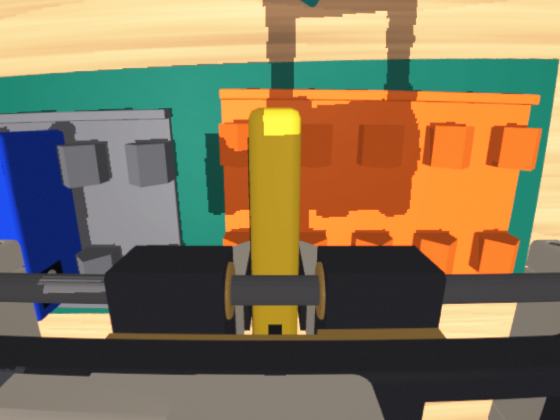

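The yellow phone hangs upright in the fingers (275,200), over the rightmost orange slot. I check the rack estimate by projecting it into this picture.

```bash
cat > chk.py <<'E'
from h import *
im=cv2.imread("pics/w4.png")
C=cam("wrist",dict(tool_pos=np.array([0.53715,0.12077,0.14496]),tool_rot=np.array([-3.14127,0.0001,3.1174])))
t=-.025;c=np.array([.5390,.2115]);Rm=np.array([[np.cos(t),-np.sin(t)],[np.sin(t),np.cos(t)]])
f=3; x0,y0=215,80
crop=cv2.resize(im[y0:280,x0:460+20],None,fx=f,fy=f,interpolation=cv2.INTER_CUBIC)
crop=cv2.convertScaleAbs(crop,alpha=1.4)
for y in(-.12,-.06,0,.06,.12):
    for xs in((-.067,-.033),(.033,.067)):
        P=np.array([[*(Rm@[x,y+d]+c),z] for x in xs for d,z in((0,.041),(-.017,.024),(.017,.024))])
        q=((proj(C,P)-[x0,y0]+.5)*f).astype(int)
        for i in range(3): cv2.line(crop,tuple(map(int,q[i])),tuple(map(int,q[i+3])),((0,255,0),(255,255,0),(255,255,0))[i],1)
cv2.imwrite("pics/w4c.png",crop); print(crop.shape)
E
python3 chk.py
```

```text
(600, 795, 3)
```

View pics/w4c.png

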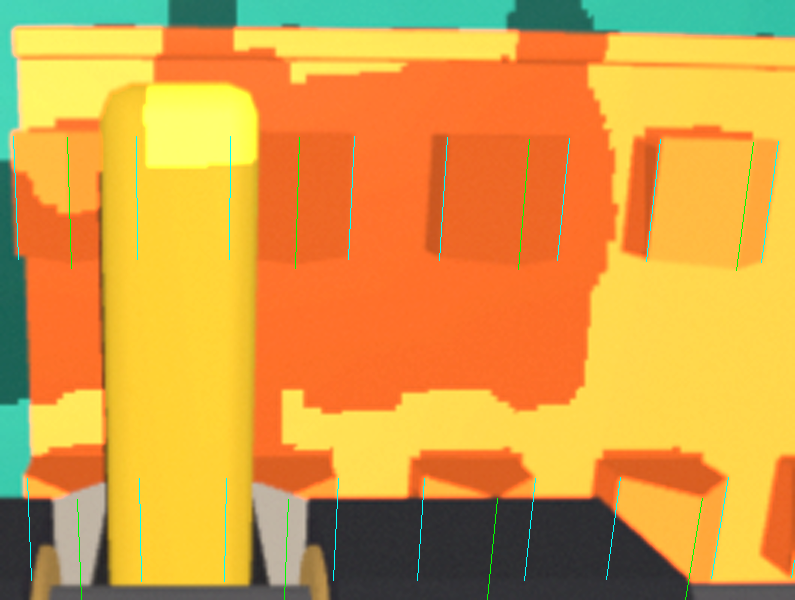

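The projected ridges match the picture to about 1 px, with the rack centre at (539.0,211.5) mm and an angle of -0.025 rad. Lowering the yellow phone.

Call:
{"method": "move_arm", "body": {"rows": [[0,0.7,-35,0,1],[0,0,-30,0,1],[0,0,-20,0,1],[0,0,-12,0,1],[0,0,0,0,1]]}}

```text
time: 4.8
tool_pos: [0.5374, 0.12, 0.0471]
tool_rot: [-3.141, -0.001, 3.114]
contact_force: [-0.1, -0.3, -2.3]
opening: 0.0198
grip_force: 30.0
```

Call:
{"method": "move_arm", "body": {"rows": [[0,0.5,-1.5,0,1],[0,0,-1,0,1],[0,0,0,0,1]]}}

```text
time: 5.1
tool_pos: [0.538, 0.1214, 0.0459]
tool_rot: [3.142, 0.001, 3.116]
contact_force: [-0.8, 0.2, -0.8]
opening: 0.0198
grip_force: 30.0
```

Call:
{"method": "move_arm", "body": {"rows": [[0,0,-0.5,0,0.5],[0,0,0,0,0.17],[0,0,0,0,0.17],[0,0,30,0,0.17],[0,0,45,0,0.17],[0,0,25,0,0.17],[1,-45,0,0,0.17],[1,-50,0,0,0.17],[1,-50,0,0,0.17],[0,-45,0,0,0.17],[0,-9,0,0,0.17],[0,0,0,0,0.17]]}}

```text
time: 6.3
tool_pos: [0.5403, -0.0787, 0.1447]
tool_rot: [3.141, 0.0, 3.113]
contact_force: [-0.3, 0.2, -0.7]
opening: 0.038
grip_force: 0.0
```

```bash
python3 - <<'E'
from h import *
im,C,st=look("wrist","w5"); print(st['tool_pos'],st['tool_rot'],st['time'],st['opening'],st['contact_force'])
E
```

```text
[ 0.54031548 -0.07869505  0.14472144] [3.14133264e+00 6.36515719e-05 3.11270813e+00] 6.3 0.03796002434374492 [-0.25912998  0.20303634 -0.693513  ]
```

View pics/w5.png

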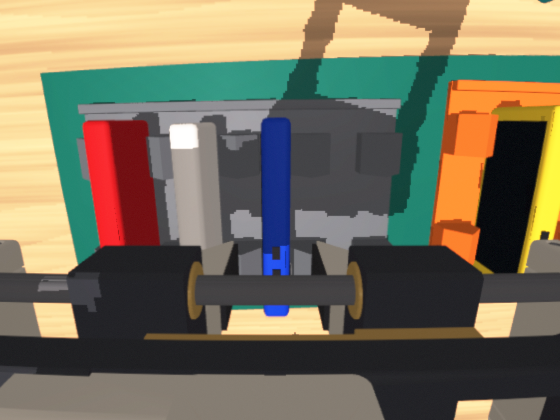

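Blue (276,200) is centred between the fingers, and yellow stands in its orange slot at the right (545,180). Picking blue.

Call:
{"method": "move_arm", "body": {"rows": [[0,0,-35,0,0.17],[0,0,-35,0,0.17],[0,0,-29,0,0.17],[0,0,0,0,0.17],[0,0,0,0,1],[0,0,0,0,1],[0,0,0,0,1],[0,0,0,0,1]]}}

```text
time: 7.15
tool_pos: [0.5416, -0.0773, 0.0475]
tool_rot: [-3.141, 0.003, 3.116]
contact_force: [0.1, 2.3, 7.5]
opening: 0.0197
grip_force: 30.0
```

Call:
{"method": "move_arm", "body": {"rows": [[0,0,15,0,1],[0,0,35,0,1],[0,0,45,0,1],[0,0,10,0,1],[-1,34,0,0,1],[-1,45,0,0,1],[-1,50,0,0,1],[0,50,0,0,1],[0,45,0,0,1],[0,35,0,0,1],[0,0,0,0,1],[0,0,0,0,1]]}}

```text
time: 8.35
tool_pos: [0.5366, 0.1821, 0.1499]
tool_rot: [-3.141, -0.002, 3.118]
contact_force: [-0.3, 0.0, -4.4]
opening: 0.0195
grip_force: 30.0
```

```bash
python3 - <<'E'
from h import *
im,C,st=look("wrist","w6"); print(st['tool_pos'],st['tool_rot'],st['time'],st['opening'],st['contact_force'])
E
```

```text
[0.53658701 0.18206198 0.14985319] [-3.14089532e+00 -1.67998897e-03  3.11777037e+00] 8.35 0.01951142370671016 [-0.25401358  0.04678907 -4.37861975]
```

View pics/w6.png

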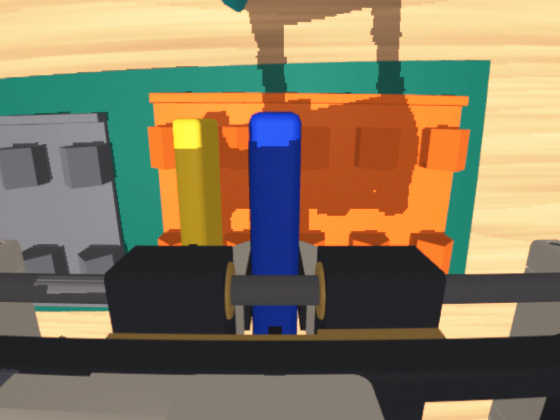

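Yellow (195,190) stands upright in its slot and blue (275,200) hangs over the next one. Lowering blue.

Call:
{"method": "move_arm", "body": {"rows": [[1,0,-35,0,1],[0,0,-35,0,1],[0,0,-20,0,1],[0,0,-13,0,1],[0,0,-3,0,1],[0,0,-1.5,0,1],[0,0,0,0,1]]}}

```text
time: 9.1
tool_pos: [0.5381, 0.1798, 0.0455]
tool_rot: [-3.14, -0.0, 3.115]
contact_force: [-8.0, -4.2, 14.3]
opening: 0.0197
grip_force: 30.0
```

Call:
{"method": "move_arm", "body": {"rows": [[0,0,0.5,0,0.5],[0,0,0,0,0.17],[0,0,0,0,0.17],[0,0,30,0,0.17],[0,0,45,0,0.17],[0,0,25,0,0.17],[1,-48,0,0,0.17],[1,-50,0,0,0.17],[1,-50,0,0,0.17],[1,-50,0,0,0.17],[1,-50,0,0,0.17],[0,-48,0,0,0.17]]}}

```text
time: 10.3
tool_pos: [0.5434, -0.1167, 0.1439]
tool_rot: [-3.141, 0.001, 3.115]
contact_force: [1.4, 0.4, 0.5]
opening: 0.0382
grip_force: 0.0
```

Call:
{"method": "move_arm", "body": {"rows": [[0,-24,0,0,0.17],[0,0,0,0,0.17],[0,0,0,0,0.17]]}}

```text
time: 10.6
tool_pos: [0.5433, -0.1385, 0.1435]
tool_rot: [3.141, -0.0, 3.114]
contact_force: [-0.8, 0.5, -0.3]
opening: 0.0379
grip_force: 0.0
```

```bash
python3 - <<'E'
from h import *
im,C,st=look("wrist","w7"); print(st['tool_pos'],st['tool_rot'],st['time'],st['opening'],st['contact_force'])
h=cv2.cvtColor(im,cv2.COLOR_RGB2GRAY)[180]; M=masks(im)
for k in("white","red","blue"): print(k,[(a,c.round(),p.min(0),p.max(0)) for a,c,p in comps(M[k],400)])
print(h[215:340:2].tolist())
E
```

```text
[ 0.54325493 -0.13853892  0.14353055] [ 3.14100390e+00 -2.43270427e-04  3.11428546e+00] 10.6 0.03787708628308942 [-0.78265459  0.50693844 -0.25788693]
white [(np.int32(825), array([206., 100.]), array([146,  97], dtype=int32), array([274, 105], dtype=int32)), (np.int32(515), array([168., 115.]), array([151, 107], dtype=int32), array([203, 129], dtype=int32)), (np.int32(4836), array([269., 180.]), array([227, 106], dtype=int32), array([287, 275], dtype=int32)), (np.int32(835), array([167., 204.]), array([157, 175], dtype=int32), array([175, 235], dtype=int32)), (np.int32(512), array([244., 223.]), array([232, 212], dtype=int32), array([258, 234], dtype=int32)), (np.int32(858), array([317., 223.]), array([295, 212], dtype=int32), array([345, 235], dtype=int32))]
red [(np.int32(5891), array([196., 178.]), array([169, 112], dtype=int32), array([221, 249], dtype=int32))]
blue []
[46, 46, 69, 73, 75, 74, 75, 74, 74, 73, 76, 75, 75, 75, 75, 74, 74, 75, 74, 75, 76, 73, 130, 158, 166, 169, 168, 170, 170, 169, 171, 173, 172, 171, 167, 159, 141, 76, 75, 74, 74, 76, 74, 75, 74, 75, 74, 75, 74, 73, 74, 74, 75, 74, 75, 75, 74, 74, 74, 74, 75, 74, 75]
```

View pics/w7.png

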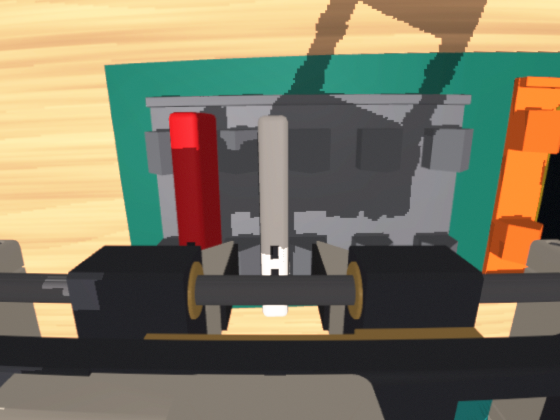

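White (274,190) is centred between the fingers. Picking it.

Call:
{"method": "move_arm", "body": {"rows": [[0,0,-35,0,0.17],[0,0,-35,0,0.17],[0,0,-29,0,0.17],[0,0,0,0,0.17],[0,0,0,0,1],[0,0,0,0,1],[0,0,0,0,1],[0,0,0,0,1]]}}

```text
time: 11.45
tool_pos: [0.5446, -0.1385, 0.0466]
tool_rot: [-3.141, 0.003, 3.116]
contact_force: [0.9, 0.9, 7.4]
opening: 0.0198
grip_force: 30.0
```

Call:
{"method": "move_arm", "body": {"rows": [[0,0,15,0,1],[0,0,35,0,1],[0,0,45,0,1],[0,0,10,0,1],[-1,35,0,0,1],[-1,48,0,0,1],[-1,48,0,0,1],[0,48,0,0,1],[0,48,0,0,1],[0,48,0,0,1],[0,48,0,0,1],[0,38,0,0,1]]}}

```text
time: 12.65
tool_pos: [0.5394, 0.2252, 0.1491]
tool_rot: [3.141, -0.001, 3.117]
contact_force: [0.2, -1.0, -3.3]
opening: 0.0202
grip_force: 30.0
```

Call:
{"method": "move_arm", "body": {"rows": [[0,19,0,0,1],[0,0,0,0,1],[0,0,0,0,1]]}}

```text
time: 12.95
tool_pos: [0.5398, 0.2414, 0.149]
tool_rot: [-3.141, -0.001, 3.117]
contact_force: [0.3, -0.2, -2.5]
opening: 0.0202
grip_force: 30.0
```

Held, and over slot 3 (target 539.8, 241.5). Lowering white.

Call:
{"method": "move_arm", "body": {"rows": [[0,0,-35,0,1],[0,0,-35,0,1],[0,0,-20,0,1],[0,0,-12,0,1],[0,0,-2.5,0,1],[0,0,-1,0,1],[0,0,0,0,1]]}}

```text
time: 13.65
tool_pos: [0.5406, 0.2404, 0.0454]
tool_rot: [-3.141, 0.0, 3.115]
contact_force: [-2.1, -2.3, 4.5]
opening: 0.0202
grip_force: 30.0
```

Call:
{"method": "move_arm", "body": {"rows": [[0,0,0,0,0.5],[0,0,0,0,0.17],[0,0,0,0,0.17],[0,0,30,0,0.17],[0,0,45,0,0.17],[0,0,25,0,0.17],[0,-48,0,0,0.17],[0,-50,0,0,0.17],[0,-50,0,0,0.17],[0,-50,0,0,0.17],[-1,-50,0,0,0.17],[-1,-48,0,0,0.17]]}}

```text
time: 14.85
tool_pos: [0.5383, -0.0564, 0.1445]
tool_rot: [-3.141, 0.001, 3.116]
contact_force: [0.8, -0.2, 0.9]
opening: 0.038
grip_force: 0.0
```

Call:
{"method": "move_arm", "body": {"rows": [[0,-48,0,0,0.17],[0,-48,0,0,0.17],[0,-47,0,0,0.17],[0,0,0,0,0.17],[0,0,0,0,0.17]]}}

```text
time: 15.35
tool_pos: [0.5382, -0.1981, 0.144]
tool_rot: [3.141, -0.0, 3.113]
contact_force: [0.3, 0.2, -0.1]
opening: 0.0382
grip_force: 0.0
```

```bash
python3 - <<'E'
from h import *
im,C,st=look("wrist","w8"); print(st['tool_pos'],st['tool_rot'],st['time'])
for a,c,p in comps(masks(im)['red'],300):
    print(a,c.round(1),p.min(0),p.max(0),[(p[p[:,1]==r,0].min(),p[p[:,1]==r,0].max()) for r in(130,160,190,220)])
    rows=[(p[p[:,1]==r,0].mean(),r) for r in(140,160,180,200,220)]; print(cast(C,rows,.08)[:,:2].round(4))
E
```

```text
[ 0.53815622 -0.1980982   0.14396665] [ 3.14099729e+00 -1.50666183e-04  3.11331584e+00] 15.35
4309 [273.5 193. ] [259 117] [288 275] [(np.int32(259), np.int32(287)), (np.int32(259), np.int32(287)), (np.int32(260), np.int32(287)), (np.int32(260), np.int32(287))]
[[ 0.4797 -0.1976]
 [ 0.4929 -0.198 ]
 [ 0.5065 -0.1984]
 [ 0.5206 -0.1984]
 [ 0.5352 -0.1989]]
```

Call:
{"method": "move_arm", "body": {"rows": [[0,0,-35,0,0.17],[0,0,-35,0,0.17],[0,0,-29,0,0.17],[0,0,0,0,0.17],[0,0,0,0,1],[0,0,0,0,1],[0,0,0,0,1],[0,0,0,0,1]]}}

```text
time: 16.2
tool_pos: [0.5396, -0.1975, 0.0472]
tool_rot: [-3.14, 0.003, 3.116]
contact_force: [0.1, 1.7, 6.4]
opening: 0.0198
grip_force: 30.0
```

Call:
{"method": "move_arm", "body": {"rows": [[0,0,15,0,1],[0,0,35,0,1],[0,0,45,0,1],[0,0,10,0,1],[1,35,0,0,1],[1,48,0,0,1],[1,48,0,0,1],[0,48,0,0,1],[0,48,0,0,1],[0,48,0,0,1],[0,48,0,0,1],[0,48,0,0,1]]}}

```text
time: 17.4
tool_pos: [0.5405, 0.1754, 0.1496]
tool_rot: [-3.141, -0.001, 3.116]
contact_force: [1.0, -0.8, -2.5]
opening: 0.0199
grip_force: 30.0
```

Call:
{"method": "move_arm", "body": {"rows": [[0,48,0,0,1],[0,45,0,0,1],[0,35,0,0,1],[0,0,0,0,1],[0,0,0,0,1],[0,0,0,0,1]]}}

```text
time: 18.0
tool_pos: [0.5411, 0.3006, 0.1496]
tool_rot: [-3.141, -0.001, 3.115]
contact_force: [0.5, -0.2, -3.3]
opening: 0.0197
grip_force: 30.0
```

Call:
{"method": "move_arm", "body": {"rows": [[0,1,-35,0,1],[0,0,-35,0,1],[0,0,-20,0,1],[0,0,-12,0,1],[0,0,-2.5,0,1],[0,0,-1,0,1],[0,0,0,0,1]]}}

```text
time: 18.7
tool_pos: [0.5419, 0.3016, 0.046]
tool_rot: [-3.142, 0.001, 3.114]
contact_force: [-1.4, -3.1, 3.0]
opening: 0.0196
grip_force: 30.0
```

Red is seated. I release it, lift, and pull back to take a wrist view of the whole orange rack.

Call:
{"method": "move_arm", "body": {"rows": [[0,0,0,0,0.5],[0,0,0,0,0.17],[0,0,0,0,0.17],[0,0,30,0,0.17],[0,0,45,0,0.17],[0,0,45,0,0.17],[20,-40,10,0,0.17],[40,-30,0,0,0.17],[20,-20,0,0,0.17],[0,0,0,0,0.17],[0,0,0,0,0.17]]}}

```text
time: 19.8
tool_pos: [0.6214, 0.2124, 0.1743]
tool_rot: [3.141, -0.001, 3.114]
contact_force: [0.2, 0.4, 0.1]
opening: 0.038
grip_force: 0.0
```

```bash
python3 - <<'E'
from h import *
im,C,st=look("wrist","w9"); print(st['tool_pos'],st['contact_force'],st['time'])
look("scene","s9")
E
```

```text
[0.62137875 0.2123828  0.17434011] [0.15889234 0.4434778  0.1117503 ] 19.8
```

View pics/w9.png

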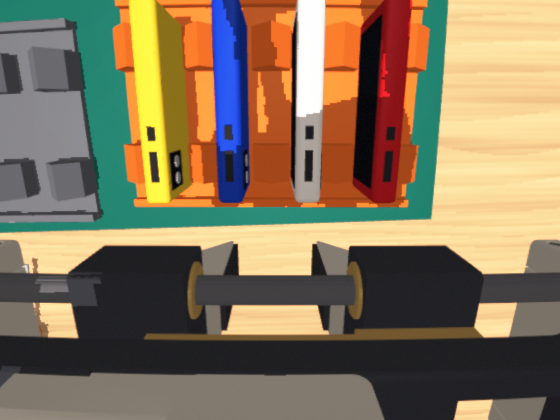

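From the wrist, yellow (160,100), blue (230,100), white (308,100) and red (390,100) stand upright between the orange ridges, in mirrored order. One last look with the scene camera.

```bash
python3 - <<'E'
import cv2
im=cv2.imread("pics/s9.png"); cv2.imwrite("pics/s9c.png",cv2.resize(im[120:320,140:400],None,fx=3,fy=3,interpolation=cv2.INTER_CUBIC))
E
```

```text
(no output)
```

View pics/s9c.png

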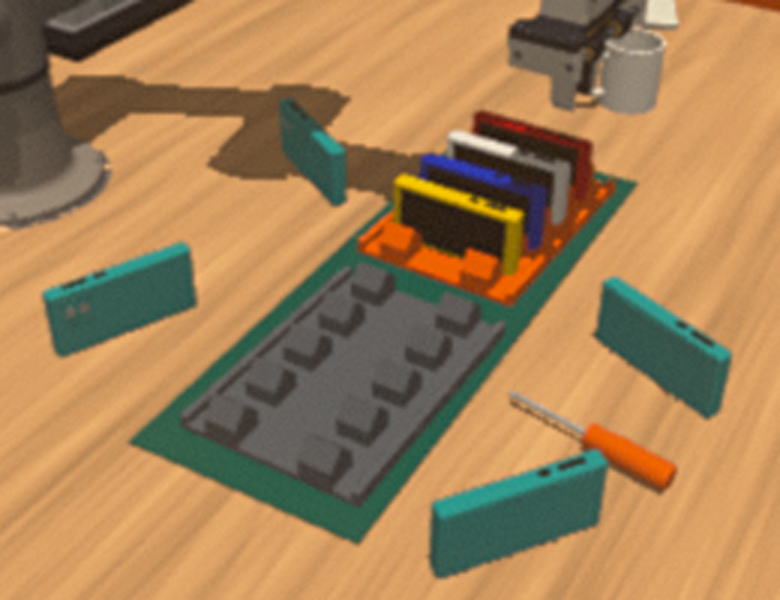

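The scene crop shows all four phones level and upright in the orange rack: yellow (460,220), blue (480,200), white (510,175) and red (535,155). The grey rack is empty, the screwdriver and mug look undisturbed, and the gripper is clear.

```bash
python3 -c "
from cell import workorder
print(workorder.hand_in())"
```

```text
the job is handed in; nothing more can be done
None
```

All four phones now stand upright in the orange rack in mirrored order (right to left: yellow, blue, white, red), with no phone dropped, and I handed the job in at about 20 s on the robot's clock.

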